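# Close the sample mill: cap home, cover bolt started

## Task

Close up the green sample mill: first push the red filling cap straight down until it clicks fully home, then start the black knurled cover bolt in its boss: turn it backward (counter-clockwise from above) until it drops into its thread, and from there turn it one full turn forward (clockwise). Finish while still holding the bolt's head between the fingers so that it stays started, and leave the bottles, jars, pot, spray bottle and scoop where they are.

Things in the scene. Friction and masses are not known exactly. Their poses are not given: they have to be found in the camera images.
- mill: Low green bench mill, fixed, 220 mm (x) by 280 mm (y); origin: centre of its underside, on the table, z up. Its aluminium cover's top is 96 mm up and carries the hand bolt (axis at x 0, y -60 mm of this frame) and the filling port with its red cap (axis at x 0, y +60 mm). Its front faces -x; a short white line on the cover marks the front side of the bolt.
- port_cap (a joint): How far the red port cap has been pressed down its yellow spout, m: 0 fully up, 0.012 against its stop. It starts raised, at 0 to 0.0025. A spring detent resists from about 0.003 to 0.007 (about 5 to 8 N of downward push), then snaps it home at about 0.011, where it stays.
- cap_top (a point): Centre of the flat top of the red cap, a disc 38 mm in diameter; the cap is 24 mm tall. It moves down with the cap. Cap up: top 135 mm above the table; home: 124 mm (the yellow spout then hardly shows).
- bolt_head: Black knurled round head of the hand bolt, 36 mm in diameter, 22 mm tall, gripped on its round side; origin: centre of its underside, z up along the bolt. The underside is about 160 mm above the table at the start, 146 mm at the end, with the 17 mm steel shank below it. It turns and sinks with the bolt. A white stripe on its top runs from the centre to the rim along its -x axis.
- bolt (a joint): Turn of the bolt, rad, growing forward (clockwise from above), counted over full turns; at 0 the white stripe points to the mill's front (-x). It starts at 0.4 to 1.3. Turned back to about -0.2 it passes the thread's end and is free to drop 8 mm. Travel ends at -2.6 and 7.6. Turning takes about 0.03 N m; it stays where it is left.
- bolt_lift (a joint): How far the bolt has sunk, m, growing downward: about 0.001 to 0.0025 at the start, near 0.0005 just before the drop, about 0.008 after the drop, about 0.016 one forward turn later.
- boss_mouth (a point): Centre of the top of the fixed steel boss that the bolt stands in, 126 mm above the table; the boss is 38 mm in diameter, 30 mm tall. Its thread is right-handed, 8 mm per turn, with 1.5 mm of up-and-down play: a hand that turns the bolt must follow it down (or up, turning back before the drop). The drop comes from the bolt's own weight, 1.4 to 2 N, once the fingers do not hold it up.
- amber_a: Brown glass bottle with black lid, 60 mm in diameter, 125 mm tall, standing in the green tray; origin at its underside. Leave it standing.
- amber_b: A second such brown bottle in the green tray. Leave it standing.
- jar_a: White plastic jar, 70 mm in diameter, 80 mm tall, in the blue tray; origin at its underside. Leave it standing.
- jar_b: White plastic jar, 70 mm in diameter, 110 mm tall, in the blue tray; origin at its underside. Leave it standing.
- pot: Small white pot with blue lid, 36 mm in diameter, 40 mm tall, standing on the mill's cover near the middle of its back edge (mill frame x about +82 mm); origin at its underside. Leave it standing.
- spray: White spray bottle with blue head, 68 mm in diameter, 190 mm tall, on the table beyond the mill to its left; origin at its underside. Leave it standing.
- scoop: Long-handled sample scoop, 170 mm, lying on the table right of the mill. Leave it lying.

How it is judged:
By the outcome, as a careful person would: the job done as asked, in the order asked, and still so for the second after the job is handed in, while the arm keeps its last pose, push and grip.
It also fails if it takes over 72 s, if anything falls off the work surface, if the arm or the gripper's body presses on something with over 40 N, if the wrist force passes 120 N, or if a joint passes its speed limit or range.

## Robot

A 6-joint arm with a two-finger parallel gripper is mounted at the origin on the work surface. World frame = base frame: x ahead of the robot, y to its left, z up, the work surface at z = 0. Lengths are in m, angles in rad, forces in N, time in s.
With the tool pointing down it reaches from about 0.325 to 0.9 m from the base axis. Payload 6.1 kg.
Tool frame: the origin (TCP) lies at the very end of the fingers, on their centre line; the grasp point (between the pads) lies 19 mm behind it; z points along the fingers, y is the direction in which the jaws open and shut (so a half turn about z gives the same grasp; the last joint's range is limited). The gripper opens to 85 mm and grips with 20 to 120 N. Pads are 22 mm wide; open, the fingers measure 114 mm over their backs; the gripper's body (76 mm by 85 mm) begins 54 mm behind the grasp point. The pads swing forward as they close: fully open they stand 13 mm farther back than shut.
Start: joints at [-0.126, 0.22, 1.526, -0, 1.395, -0.126], TCP at [0.625, -0, 0.231] pointing down, gripper open.
Joint ranges: [-2.98, 2.98], [-0.91, 2.08], [0.09, 2.57], [-1.24, 4.39], [0.2, 2.65], [-2.68, 2.68]. Speed limits (rad/s): [2.57, 2.57, 3.01, 3.14, 3.14, 3.14].

## Interface

Orientations are given as a unit quaternion [x, y, z, w].
In Python, from bench import read_state, imaging, workorder gives the robot as it stands.
- The arm moves only by the tool jog_arm, never from a script. Its arguments are lists of equal length, an entry for each row: "hand": the finger opening in cm, from 0 to 8.54; "travel": the shift along the tool's x, y, z in cm, a list of three; "dr": the turn, a rotation vector about the tool's x, y, z in degrees, a list of three. In form: {"hand": [hand, ...], "travel": [[tx, ty, tz], ...], "dr": [[rx, ry, rz], ...]}. A call has 1 to 20 rows; each row is the pose to reach, as a shift and turn from the pose commanded when the call began, along the tool's axes at that moment; what a row does not reach only later rows make up. A row lasts 1/8 s, in which the tool goes at most 62.5 mm and 10.7 degrees, less where a joint would pass 70% of its speed; a pose out of reach is approached as far as the arm can. A call with a gripper value outside its range is refused whole. The fingers move at their own pace and stop on an object; "grip_force" is the grip in N (left out, the last holds). Time passes only in rows, so rows that repeat a pose let the fingers close. It gives the time, the measured TCP pose, the force and the opening at its end, in the units of the state.
- read_state(): the state, without advancing time (a new reading comes with each control period).
- imaging.capture(name): name is "scene" or "side" or "wrist"; returns (picture, depth): 480x640x3 uint8, red, green, blue; 480x640 float32, m along the optical axis (not along the pixel's ray), 0 where there is no reading.
- imaging.camera_info(name): a dict with "fx", "fy", "cx", "cy" (pixels), "T" (4x4, takes a point from camera to world coordinates). Camera axes: x right, y down, z forward; pixel columns grow to the right and rows downward; lengths in m; the calibration is good to about 2 mm. A picture is of the moment at which its call begins: read the wrist's pose just before it. camera_info takes no time and is no camera call; for the wrist camera it gives the pose at the moment of the call.
- workorder.finish_job(): hands the job in, once; it reports no verdict.
The state is a dict: "time_s": time; "qpos": joint angles; "qd": joint speeds; "tau": joint torques, N m; "eef_pos": TCP position; "orientation": TCP orientation; "ft_force": force on the tool from outside, world axes, zero at the start; "moment": the same for the moment, N m; "grip_width": opening from 0.0 (shut) to 1.0 (fully open).
Only numpy, scipy, OpenCV 4.12 (cv2) and the standard library are available. Lean on these libraries where they do the work, as an engineer would, in place of code of your own. Each camera call takes 0.05 s, during which the arm holds its last target.

## Working session

There is one attempt and no reset: what is moved stays moved. The work goes in short steps, Python scripts to look and compute and a tool call to move; the robot and the scene stay as the last step left them, time stands still between calls to the robot, and variables do not carry over. Pictures are saved under pics/ and viewed, and the job is handed in when it is done.

Besides the shell and the picture viewer there is one more tool, called after "Emit:" as name(argument=value, ...) on one line, values as JSON. jog_arm: Moves the arm, as the interface text tells. Its arguments: {"type":"object","properties":{"hand":{"type":"array","items":{"type":"number"}},"travel":{"type":"array","items":{"type":"array","items":{"type":"number"}}},"dr":{"type":"array","items":{"type":"array","items":{"type":"number"}}},"grip_force":{"type":"number"}},"required":["hand","travel","dr"]}

```bash
mkdir -p pics; ls; cat > h.py <<'E'
import numpy as np, cv2
from bench import read_state, imaging, workorder
from scipy.spatial.transform import Rotation as R
def cap(n,fn):
    K=imaging.camera_info(n); p,d=imaging.capture(n)
    cv2.imwrite('pics/'+fn+'.png',p[:,:,::-1]); np.savez('pics/'+fn+'.npz',p=p,d=d,T=K['T'],k=[K['fx'],K['fy'],K['cx'],K['cy']])
    return p,d,K
def load(fn):
    z=np.load('pics/'+fn+'.npz'); k=z['k']; return z['p'],z['d'],dict(fx=k[0],fy=k[1],cx=k[2],cy=k[3],T=z['T'])
def plane(K,u,v,z):
    r=K['T'][:3,:3]@np.array([(u-K['cx'])/K['fx'],(v-K['cy'])/K['fy'],1]); o=K['T'][:3,3]
    return o+r*(z-o[2])/r[2]
def pts(d,K):
    v,u=np.mgrid[:480,:640]; c=np.stack([(u-K['cx'])/K['fx']*d,(v-K['cy'])/K['fy']*d,d],-1)
    return c@np.array(K['T'])[:3,:3].T+np.array(K['T'])[:3,3]
E
python3 - <<'E'
from h import *
for n in ['scene','side','wrist']:
    p,d,K=cap(n,n+'0'); print(n,np.round(K['T'],3).tolist(),K['fx'],(d>0).mean())
s=read_state(); print(s)
E
```

```text
pics
scene [[-0.404, 0.754, -0.518, 1.148], [0.915, 0.332, -0.23, 0.248], [-0.002, -0.567, -0.824, 1.076], [0.0, 0.0, 0.0, 1.0]] 479.4771956388399 0.995986328125
side [[-0.771, -0.356, 0.527, -0.213], [-0.636, 0.427, -0.643, 0.904], [0.004, -0.831, -0.556, 0.907], [0.0, 0.0, 0.0, 1.0]] 482.64351088828766 0.995439453125
wrist [[1.0, 0.0, -0.001, 0.624], [-0.0, -0.952, -0.307, 0.079], [-0.001, 0.307, -0.952, 0.372], [0.0, 0.0, 0.0, 1.0]] 334.1161621935017 0.9960221354166666
{'time_s': 0.15, 'qpos': array([-1.26126277e-01,  2.21043601e-01,  1.52736920e+00, -2.22798508e-05,
        1.39470130e+00, -1.26079987e-01]), 'qd': array([-1.95206333e-05, -2.72192059e-03, -3.56950916e-03, -5.37422293e-04,
        9.12300307e-04, -2.44032918e-05]), 'tau': array([ 5.24838761e-04, -4.97483325e+01, -3.89904678e+01, -1.73041117e-04,
        7.14129725e-03, -8.50862284e-05]), 'eef_pos': array([6.24524518e-01, 3.26576177e-05, 2.30440339e-01]), 'orientation': array([ 7.07121556e-01,  7.07091597e-01, -4.74658936e-04, -5.94579974e-04]), 'ft_force': array([ 0.48213541, -0.50510786,  0.55198705]), 'moment': array([-0.03997864,  0.04926958,  0.05872234]), 'grip_width': 1.0009646583722753}
```

View pics/scene0.png

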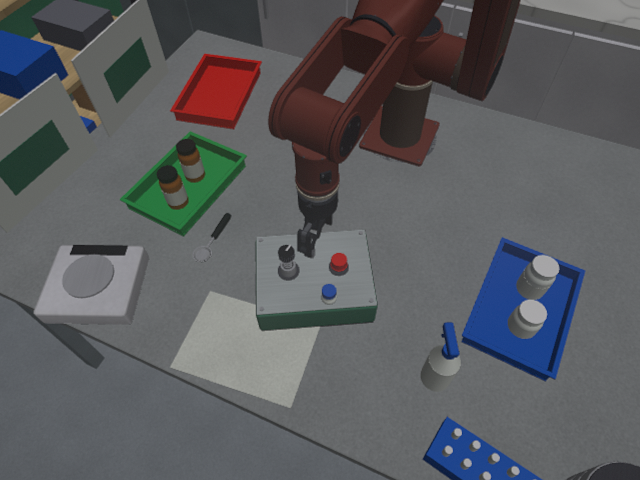

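View pics/side0.png

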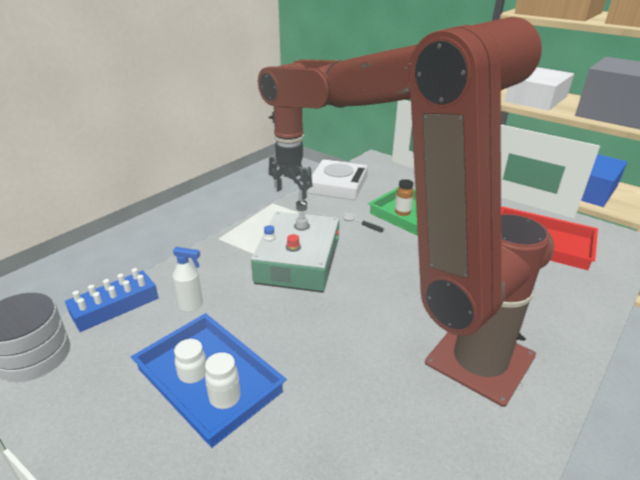

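View pics/wrist0.png

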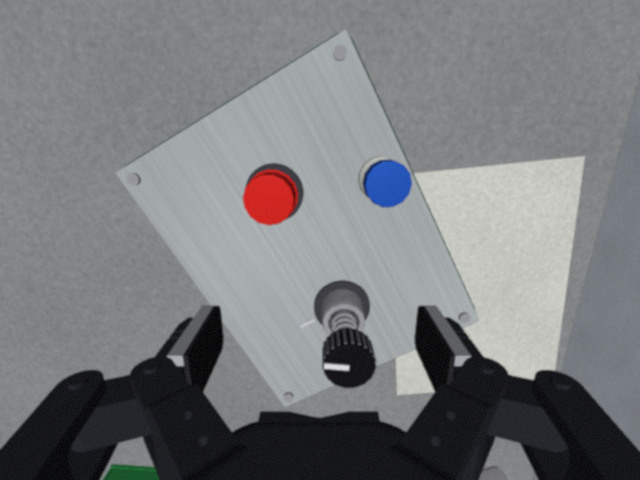

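The wrist picture shows the red cap at about (270,197), the bolt head at (349,365) with its stripe pointing left, the pot at (387,183), and the cover corners at (120,175), (345,30), (475,320) and (288,405). So the mill is yawed by about 30°.

```bash
cat > m.py <<'E'
from h import *
def blobs(mask,mn=60):
    n,l,s,c=cv2.connectedComponentsWithStats(mask.astype(np.uint8))
    return [(l==i,s[i,4],c[i]) for i in range(1,n) if s[i,4]>mn]
for n in ['wrist0','scene0','side0']:
    p,d,K=load(n); P=pts(d,K); hsv=cv2.cvtColor(p,cv2.COLOR_RGB2HSV); h,s,v=[hsv[...,i].astype(int) for i in range(3)]
    red=((h<6)|(h>174))&(s>170)&(v>90); 
    for m,a,c in blobs(red&(P[...,2]>.09)&(P[...,2]<.16)&(P[...,0]>.4)):
        z=np.percentile(P[m][:,2],[50,90]); t=m&(P[...,2]>z[1]-.003); vv,uu=np.nonzero(t)
        (cx,cy),r=cv2.minEnclosingCircle(np.stack([uu,vv],1).astype(np.float32))
        print(n,'red',a,c.round(),'ztop',z.round(4),'top mean',P[t].mean(0).round(4),'ray@.135',plane(K,cx,cy,.134).round(4),'r',r)
    blk=(P[...,2]>.172)&(P[...,2]<.20)&(P[...,0]>.4)&(np.hypot(P[...,0]-.635,P[...,1]+.0)<.12)
    for m,a,c in blobs(blk):
        print(n,'head',a,c.round(),P[m].mean(0).round(4),np.percentile(P[m][:,2],[5,50,95]).round(4))
    if n=='wrist0':
        cor=[(120,173),(346,31),(477,319),(286,405)]
        C=np.array([plane(K,*q,.096) for q in cor]);print(C.round(4), C.mean(0).round(4), [np.linalg.norm(C[i]-C[i-3]).round(4) for i in range(4)])
        al=(P[...,2]>.09)&(P[...,2]<.1)&(s<60); print('cover z',np.median(P[al][:,2]))
        r=cv2.minAreaRect(P[al][:,:2].astype(np.float32)*1000);print(r)
        wh=(v>200)&(s<40)
        for m,a,c in blobs(wh&(np.abs(np.mgrid[:480,:640][1]-320)<100),8):
            if P[m][:,2].mean()>.05: print('white',a,c,P[m].mean(0).round(4))
E
python3 m.py
python3 - <<'E'
from h import *
p,d,K=load('wrist0'); cv2.imwrite('pics/c0.png',cv2.resize(p[290:410,270:430,::-1],None,fx=5,fy=5,interpolation=2))
p,d,K=load('scene0'); cv2.imwrite('pics/c1.png',cv2.resize(p[200:340,240:400,::-1],None,fx=4,fy=4,interpolation=2))
E
```

```text
wrist0 red 2256 [271. 196.] ztop [0.1318 0.1328] top mean [0.587  0.0354 0.1319] ray@.135 [0.5878 0.0365 0.134 ] r 25.68732261657715
wrist0 head 2249 [348. 362.] [ 0.6436 -0.0674  0.1808] [0.1747 0.1817 0.1828]
[[ 0.4615  0.0502  0.096 ]
 [ 0.643   0.151   0.096 ]
 [ 0.7716 -0.0844  0.096 ]
 [ 0.5896 -0.1849  0.096 ]] [ 0.6164 -0.017   0.096 ] [np.float64(0.2076), np.float64(0.2682), np.float64(0.2079), np.float64(0.2677)]
cover z 0.09543393012638035
((615.2254638671875, -18.295364379882812), (214.3453826904297, 274.3848876953125), 28.711517333984375)
white 79 [336.37974684 366.65822785] [ 0.6354 -0.0699  0.1825]
scene0 red 148 [339. 259.] ztop [0.1325 0.1345] top mean [0.5867 0.0355 0.1333] ray@.135 [0.5883 0.0361 0.134 ] r 7.214723110198975
scene0 head 215 [286. 252.] [ 0.647  -0.0681  0.1811] [0.1751 0.1817 0.1849]
side0 head 86 [302. 204.] [ 0.6374 -0.0666  0.1821] [0.1738 0.1835 0.187 ]
```

View pics/c0.png

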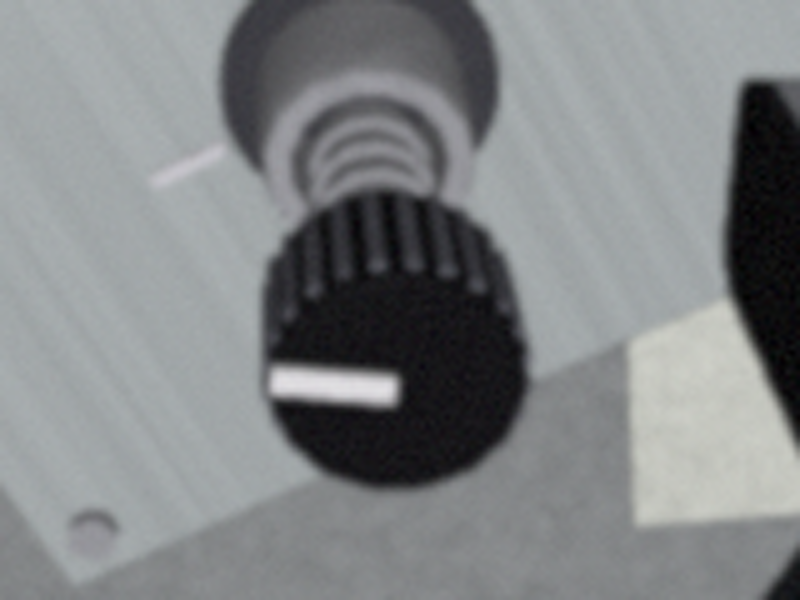

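View pics/c1.png

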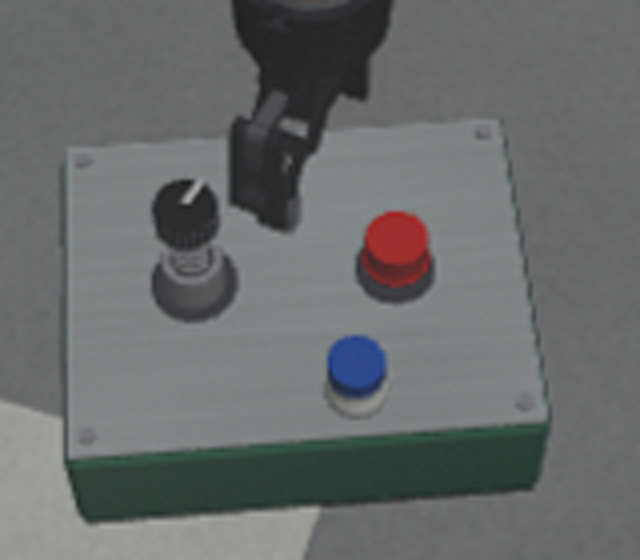

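```bash
python3 - <<'E'
from h import *
p,d,K=load('wrist0')
a=plane(K,270+400/5,290+389/5,.1825);b=plane(K,270+269/5,290+382/5,.1825);print('stripe',a,b,np.linalg.norm(b-a),'dir deg',np.degrees(np.arctan2(*(b-a)[[1,0]])))
for (u,v) in [(349.6,366.4)]: print('head top c',plane(K,u,v,.1825))
l0=plane(K,270+225/5,290+148/5,.0955);l1=plane(K,270+150/5,290+183/5,.0955);print('line',l0,l1,np.degrees(np.arctan2(*(l1-l0)[[1,0]])))
P=pts(d,K);c=P[170:196,372:402];print('pot',np.median(c.reshape(-1,3),0))
# head centre from two views: top disc points
for n in ['wrist0','scene0','side0']:
    p,d,K=load(n);P=pts(d,K);m=(P[...,2]>.178)&(P[...,2]<.188)&(np.hypot(P[...,0]-.645,P[...,1]+.07)<.03)
    q=P[m][:,:2].astype(np.float32)*1000;print(n,m.sum(),cv2.minEnclosingCircle(q),P[m].mean(0).round(4))
# triangulate head centre: wrist ray & scene ray (crop1 185,195 ->)
def ray(K,u,v):
    r=K['T'][:3,:3]@np.array([(u-K['cx'])/K['fx'],(v-K['cy'])/K['fy'],1]);return K['T'][:3,3],r/np.linalg.norm(r)
def tri(r1,r2):
    A=np.stack([r1[1],-r2[1]],1);t=np.linalg.lstsq(A,r2[0]-r1[0],rcond=None)[0];x=r1[0]+t[0]*r1[1];y=r2[0]+t[1]*r2[1];return (x+y)/2,np.linalg.norm(x-y)
Kw=load('wrist0')[2];Ks=load('scene0')[2]
print('head tri',tri(ray(Kw,349.8,366.8),ray(Ks,240+185/4,200+204/4)))
print('cap tri',tri(ray(Kw,269.5,196.5),ray(Ks,240+397/4,200+236/4)))
E
```

```text
stripe [ 0.64462384 -0.07079899  0.1825    ] [ 0.62684356 -0.06968245  0.1825    ] 0.017815305934923118 dir deg 176.406745176832
head top c [ 0.64432037 -0.06966696  0.1825    ]
line [ 0.61982445 -0.08542343  0.0955    ] [ 0.60559741 -0.09294838  0.0955    ] -152.1247886830115
pot [0.67106205 0.04777132 0.13547916]
wrist0 1977 ((644.2052001953125, -70.78788757324219), 19.134122848510742) [ 0.6438 -0.0688  0.1816]
scene0 183 ((645.6983642578125, -69.01900482177734), 19.126956939697266) [ 0.6458 -0.0689  0.1821]
side0 67 ((642.6064453125, -69.39813232421875), 19.900123596191406) [ 0.6389 -0.0676  0.1839]
head tri (array([ 0.64459037, -0.06899786,  0.18308973]), np.float64(0.0009392705272843741))
cap tri (array([0.58827054, 0.03740792, 0.13528122]), np.float64(0.0007654031671283349))
```

The measurements agree across views: cap top at (0.5875, 0.036, 0.134), bolt axis at (0.6447, -0.070), head top at 0.182, and stripe about 32° forward of the front. I'll shut the fingers and move above the cap.

Emit:
jog_arm(hand=[0,0,0,0,0,0,0,0], travel=[[3.6,-3.7,0],[3.6,-3.7,0],[3.6,-3.7,3],[3.6,-3.7,6],[3.6,-3.7,8],[3.6,-3.7,8],[3.6,-3.7,8],[3.6,-3.7,8]], dr=[[0,0,0],[0,0,0],[0,0,0],[0,0,0],[0,0,0],[0,0,0],[0,0,0],[0,0,0]], grip_force=30)

```text
time_s: 1.15
eef_pos: [0.5891, 0.0359, 0.1529]
orientation: [0.707, 0.707, 0.001, 0.001]
ft_force: [0.1, 0.6, 0.6]
grip_width: 0.0
```

```bash
python3 - <<'E'
from h import *
cap('wrist','w1');s=read_state();print({k:np.round(s[k],4) for k in s if k!='tau'})
E
```

```text
{'time_s': np.float64(1.2), 'qpos': array([-0.0727,  0.2032,  1.6988, -0.    ,  1.2373, -0.0727]), 'qd': array([ 0.0011,  0.0016,  0.0095,  0.0001, -0.0002,  0.0018]), 'eef_pos': array([0.5889, 0.0359, 0.1527]), 'orientation': array([0.7071, 0.7071, 0.0008, 0.0009]), 'ft_force': array([ 0.5063,  0.2305, -0.4786]), 'moment': array([-0.0316, -0.03  , -0.0204]), 'grip_width': np.float64(-0.0024)}
```

View pics/w1.png

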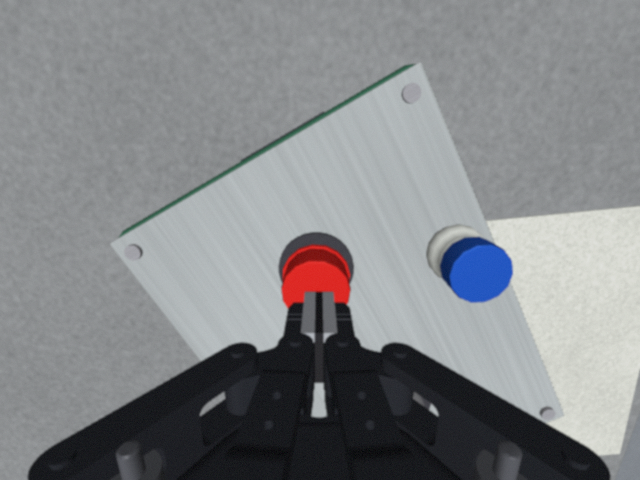

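The closed tips at about (319,293) are centred over the red cap (316,280). Next I'll press down gently.

Emit:
jog_arm(hand=[0,0,0,0,0,0,0,0,0,0,0,0], travel=[[0,0.05,0.8],[0,0.05,1.4],[0,0.05,1.6],[0,0.05,1.8],[0,0.05,2.0],[0,0.05,2.2],[0,0.05,2.4],[0,0.05,2.6],[0,0.05,2.7],[0,0.05,2.7],[0,0.05,2.7],[0,0.05,2.7]], dr=[[0,0,0],[0,0,0],[0,0,0],[0,0,0],[0,0,0],[0,0,0],[0,0,0],[0,0,0],[0,0,0],[0,0,0],[0,0,0],[0,0,0]])

```text
time_s: 2.7
eef_pos: [0.5885, 0.036, 0.1242]
orientation: [0.707, 0.707, -0.0, -0.0]
ft_force: [-0.1, 0.1, -0.8]
grip_width: -0.002
```

Emit:
jog_arm(hand=[0,0,0,0], travel=[[0,0,0.15],[0,0,0.25],[0,0,0.3],[0,0,0.3]], dr=[[0,0,0],[0,0,0],[0,0,0],[0,0,0]])

```text
time_s: 3.2
eef_pos: [0.5887, 0.036, 0.123]
orientation: [0.707, 0.707, 0.0, 0.0]
ft_force: [-4.0, -0.4, 10.1]
grip_width: -0.005
```

The cap is at its stop: z is about 0.123 with 10 N of reaction. I'll retract, then check the cap and the bolt.

Emit:
jog_arm(hand=[0,0,8.5,8.5,8.5,8.5,8.5,8.5], travel=[[0,0,-2],[0,0,-6],[-3,3,-11],[-3.6,3.7,-11],[-3.6,3.7,-11],[-3.6,3.7,-11],[-3.6,3.7,-11],[-3.6,3.7,-11]], dr=[[0,0,0],[0,0,0],[0,0,0],[0,0,0],[0,0,0],[0,0,0],[0,0,0],[0,0,0]])

```text
time_s: 4.2
eef_pos: [0.6249, 0.0005, 0.2305]
orientation: [0.707, 0.707, -0.0, -0.001]
ft_force: [-0.5, -0.1, -0.8]
grip_width: 0.998
```

```bash
python3 - <<'E'
from h import *
p,d,K=cap('wrist','w2');s=read_state();print({k:np.round(s[k],4) for k in ['eef_pos','qpos','ft_force','time_s']})
P=pts(d,K);hsv=cv2.cvtColor(p,cv2.COLOR_RGB2HSV);m=((hsv[...,0]<6)|(hsv[...,0]>174))&(hsv[...,1]>170)&(P[...,2]>.09)
print('red',m.sum(),P[m].mean(0),np.percentile(P[m][:,2],[20,50,90]))
m=(P[...,2]>.178)&(P[...,2]<.188)&(np.hypot(P[...,0]-.645,P[...,1]+.07)<.03);print(cv2.minEnclosingCircle(P[m][:,:2].astype(np.float32)*1000),np.median(P[m][:,2]))
E
```

```text
{'eef_pos': array([6.250e-01, 4.000e-04, 2.307e-01]), 'qpos': array([-0.1254,  0.2217,  1.5261,  0.    ,  1.3948, -0.1259]), 'ft_force': array([ 0.1394,  0.6113, -0.091 ]), 'time_s': np.float64(4.25)}
red 2126 [0.58826849 0.03697801 0.12174409] [0.12130964 0.12228383 0.12327033]
((643.9889526367188, -70.51830291748047), 19.147998809814453) 0.18175653555957288
```

View pics/w2.png

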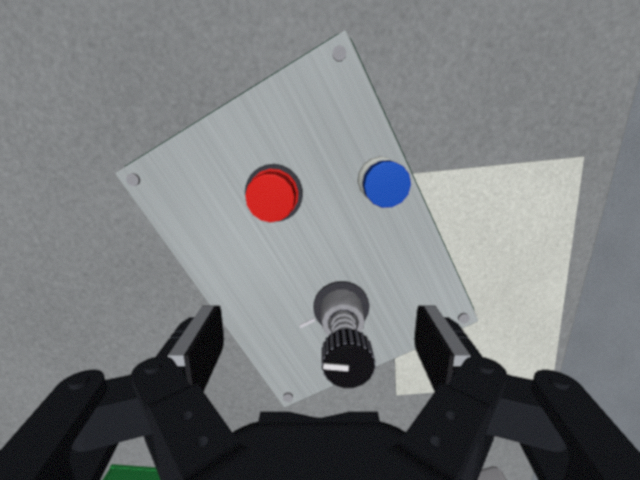

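The cap is home: its top is 10 mm lower and no yellow shows. The bolt is unmoved. Next I'll go over the bolt with the wrist pre-turned by -82°.

Emit:
jog_arm(hand=[6,6,6,6,6,6,6,6,6,6,6], travel=[[-3,1,0],[-7,1.95,0],[-7,1.95,0],[-7,1.95,0],[-7,1.95,0],[-7,1.95,0],[-7,1.95,0],[-7,1.95,0],[-7,1.95,1],[-7,1.95,2],[-7,1.95,2]], dr=[[0,0,-10],[0,0,-20],[0,0,-30],[0,0,-40],[0,0,-50],[0,0,-60],[0,0,-70],[0,0,-80],[0,0,-82],[0,0,-82],[0,0,-82]])

```text
time_s: 5.62
eef_pos: [0.6439, -0.0697, 0.2092]
orientation: [0.071, 0.997, 0.0, -0.002]
ft_force: [-0.4, 0.2, -0.3]
grip_width: 0.698
```

```bash
python3 - <<'E'
from h import *
p,d,K=cap('wrist','w3');s=read_state();print({k:np.round(s[k],4) for k in ['eef_pos','qpos','ft_force','time_s','grip_width']})
P=pts(d,K)
m=(P[...,2]>.178)&(P[...,2]<.186)&(np.hypot(P[...,0]-.645,P[...,1]+.07)<.03);print(cv2.minEnclosingCircle(P[m][:,:2].astype(np.float32)*1000),np.median(P[m][:,2]),m.sum())
E
```

```text
{'eef_pos': array([ 0.6444, -0.0699,  0.2101]), 'qpos': array([-0.2295,  0.2909,  1.4822, -0.    ,  1.3705, -1.6592]), 'ft_force': array([0.1433, 0.6807, 0.6639]), 'time_s': np.float64(5.675), 'grip_width': np.float64(0.6999)}
((644.21533203125, -71.0010757446289), 19.036447525024414) 0.18198129441391334 3113
```

View pics/w3.png

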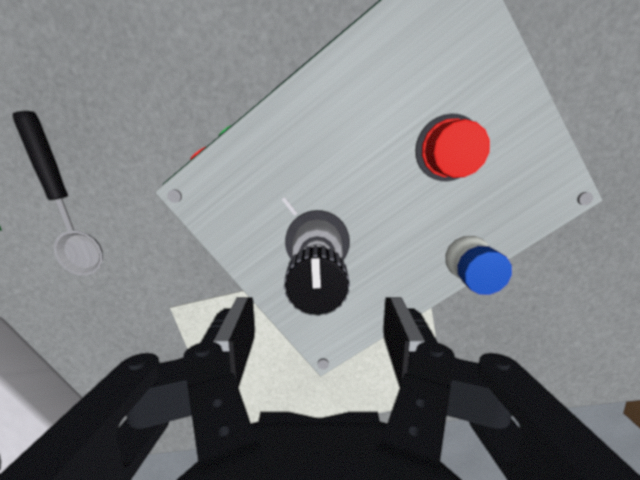

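The head sits centred between the fingers at (317,285), with its stripe pointing up the image. I'll descend with +10° of turn back and then close.

Emit:
jog_arm(hand=[6,6,6,6,6,3,3,3,3,3,3], travel=[[0,0,1.5],[0,0,3],[0,0,4.5],[0,0,6.2],[0,0,6.2],[0,0,6.2],[0,0,6.2],[0,0,6.2],[0,0,6.2],[0,0,6.2],[0,0,6.2]], dr=[[0,0,10],[0,0,10],[0,0,10],[0,0,10],[0,0,10],[0,0,10],[0,0,10],[0,0,10],[0,0,10],[0,0,10],[0,0,10]], grip_force=25)

```text
time_s: 7.05
eef_pos: [0.6454, -0.0706, 0.1499]
orientation: [0.157, 0.988, -0.0, 0.001]
ft_force: [-1.6, -5.0, 3.6]
grip_width: 0.411
```

```bash
python3 - <<'E'
from h import *
p,d,K=cap('wrist','w4');cap('scene','s4');s=read_state();print({k:np.round(s[k],4) for k in ['eef_pos','qpos','ft_force','moment','time_s','grip_width']})
E
```

```text
{'eef_pos': array([ 0.6453, -0.0706,  0.1499]), 'qpos': array([-2.2990e-01,  3.4100e-01,  1.5361e+00, -8.0000e-04,  1.2633e+00,
       -1.4862e+00]), 'ft_force': array([-1.9856, -4.1405,  4.2297]), 'moment': array([-0.7365,  0.2718,  0.0146]), 'time_s': np.float64(7.15), 'grip_width': np.float64(0.4107)}
```

View pics/w4.png

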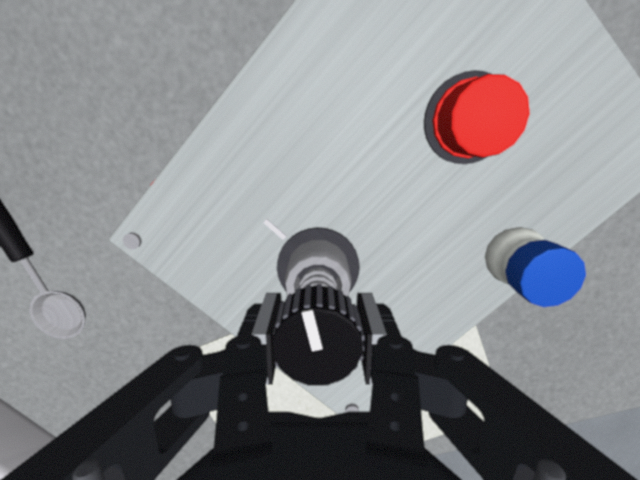

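The head is gripped at 35 mm. I'll turn it backward 57° while following it up.

Emit:
jog_arm(hand=[3,3,3,3,3,3,3,3,3], travel=[[0,0,-0.02],[0,0,-0.04],[0,0,-0.06],[0,0,-0.08],[0,0,-0.09],[0,0,-0.1],[0,0,-0.11],[0,0,-0.11],[0,0,-0.11]], dr=[[0,0,-8],[0,0,-16],[0,0,-24],[0,0,-32],[0,0,-40],[0,0,-48],[0,0,-57],[0,0,-57],[0,0,-57]])

```text
time_s: 8.28
eef_pos: [0.645, -0.0707, 0.1497]
orientation: [-0.334, 0.943, -0.0, -0.0]
ft_force: [1.1, -4.8, -1.0]
grip_width: 0.412
```

```bash
python3 - <<'E'
from h import *
p,d,K=cap('wrist','w5');s=read_state();print({k:np.round(s[k],4) for k in ['eef_pos','qpos','ft_force','moment','time_s','grip_width']})
E
```

```text
{'eef_pos': array([ 0.645 , -0.0706,  0.1497]), 'qpos': array([-2.3010e-01,  3.4130e-01,  1.5363e+00, -9.0000e-04,  1.2639e+00,
       -2.4811e+00]), 'ft_force': array([ 0.2513, -5.7658, -1.4067]), 'moment': array([-0.8011, -0.0767,  0.0449]), 'time_s': np.float64(8.325), 'grip_width': np.float64(0.4153)}
```

View pics/w5.png

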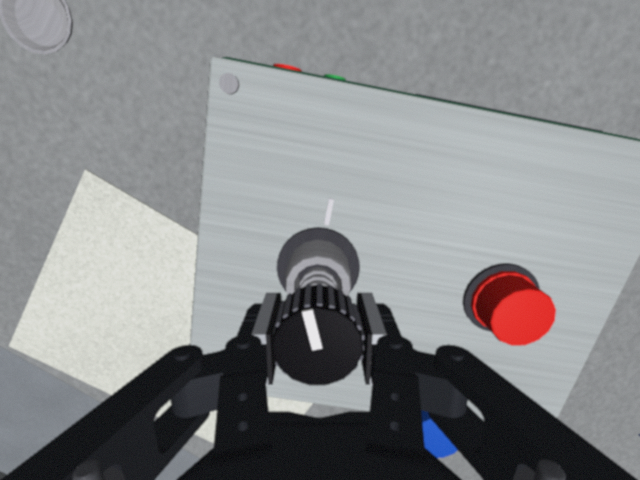

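The stripe is now about 25° behind the front line, past the thread end at about -0.43 rad, and the tool carries the bolt's weight (fz -1.4 N). I'll release so that it drops.

Emit:
jog_arm(hand=[5,5,5,5], travel=[[0,0,0],[0,0,0],[0,0,0],[0,0,0]], dr=[[0,0,0],[0,0,0],[0,0,0],[0,0,0]])

```text
time_s: 8.82
eef_pos: [0.645, -0.0697, 0.1504]
orientation: [-0.334, 0.943, 0.0, 0.0]
ft_force: [-0.0, -0.3, -0.7]
grip_width: 0.583
```

```bash
cat > look.py <<'E'
from h import *
import sys
n=sys.argv[1]
p,d,K=cap('wrist','w'+n);cap('scene','s'+n);s=read_state();print({k:np.round(s[k],4) for k in ['eef_pos','qpos','ft_force','moment','time_s','grip_width']})
P=pts(d,K);Z=P[...,2]
m=(Z>.16)&(Z<.19)&(np.hypot(P[...,0]-.645,P[...,1]+.07)<.015)&(p.max(2)<60);print('head z',np.percentile(Z[m],[10,50,90]),m.sum())
zt=np.median(Z[m]); v=p.min(2)>170
w=v&(np.hypot(P[...,0]-.645,P[...,1]+.07)<.022)&(Z>.14)
q=P[w]; c,e=q[:,:2].mean(0),np.linalg.svd(q[:,:2]-q[:,:2].mean(0),full_matrices=False)[2][0]
a=np.array([.6447,-.070]); e=e*np.sign(e@(c-a)); print('stripe dir',np.degrees(np.arctan2(e[1],e[0])),'bolt deg (mod 360)',(209-np.degrees(np.arctan2(e[1],e[0])))%360,len(q),c)
E
python3 look.py 6
```

```text
{'eef_pos': array([ 0.645 , -0.0699,  0.1505]), 'qpos': array([-2.2940e-01,  3.4040e-01,  1.5359e+00,  2.0000e-04,  1.2652e+00,
       -2.4811e+00]), 'ft_force': array([ 0.3059, -0.5544,  0.1932]), 'moment': array([-0.0438, -0.0279, -0.0295]), 'time_s': np.float64(8.925), 'grip_width': np.float64(0.5893)}
head z [0.17460167 0.17527062 0.17597712] 3241
stripe dir -128.4526195273456 bolt deg (mod 360) 337.45261952734563 379 [ 0.63831377 -0.07822173]
```

View pics/w6.png

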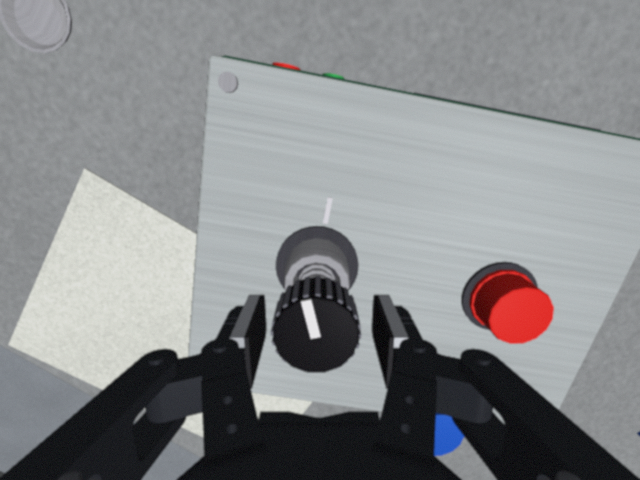

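It dropped: the head top is now at 0.175 (about 7 mm lower) and the bolt angle is -22°. I'll follow it down and regrip at the new height.

Emit:
jog_arm(hand=[5,5,5,3,3,3,3], travel=[[0.05,-0.06,0.4],[0.05,-0.06,0.7],[0.05,-0.06,0.7],[0.05,-0.06,0.7],[0.05,-0.06,0.7],[0.05,-0.06,0.7],[0.05,-0.06,0.7]], dr=[[0,0,0],[0,0,0],[0,0,0],[0,0,0],[0,0,0],[0,0,0],[0,0,0]])

```text
time_s: 9.8
eef_pos: [0.6451, -0.0709, 0.1435]
orientation: [-0.334, 0.943, -0.0, 0.0]
ft_force: [0.5, -1.0, -0.5]
grip_width: 0.412
```

```bash
python3 look.py 7
```

```text
{'eef_pos': array([ 0.6451, -0.071 ,  0.1435]), 'qpos': array([-2.3090e-01,  3.4730e-01,  1.5409e+00, -2.0000e-04,  1.2531e+00,
       -2.4822e+00]), 'ft_force': array([ 0.754 , -1.9339,  0.3302]), 'moment': array([-0.1783, -0.042 ,  0.0266]), 'time_s': np.float64(9.9), 'grip_width': np.float64(0.412)}
head z [0.17464542 0.17530314 0.17599102] 3532
stripe dir -122.94822770079108 bolt deg (mod 360) 331.9482277007911 422 [ 0.63834255 -0.07807785]
```

Gripped with small forces. I'll turn forward, following down 0.022 mm per degree.

Emit:
jog_arm(hand=[3,3,3,3,3,3,3,3,3,3,3], travel=[[0,0,0.02],[0,0,0.04],[0,0,0.07],[0,0,0.09],[0,0,0.11],[0,0,0.13],[0,0,0.16],[0,0,0.18],[0,0,0.2],[0,0,0.22],[0,0,0.22]], dr=[[0,0,10],[0,0,20],[0,0,30],[0,0,40],[0,0,50],[0,0,60],[0,0,70],[0,0,80],[0,0,90],[0,0,100],[0,0,100]])

```text
time_s: 11.28
eef_pos: [0.6453, -0.071, 0.1414]
orientation: [0.507, 0.862, 0.0, 0.0]
ft_force: [1.3, -2.4, -0.4]
grip_width: 0.412
```

```bash
python3 look.py 8
```

```text
{'eef_pos': array([ 0.6453, -0.0709,  0.1414]), 'qpos': array([-0.2309,  0.3495,  1.5423, -0.    ,  1.249 , -0.7405]), 'ft_force': array([ 1.5116, -1.4049, -0.3938]), 'moment': array([-0.1857, -0.4137, -0.0374]), 'time_s': np.float64(11.375), 'grip_width': np.float64(0.4193)}
head z [0.17231904 0.17302827 0.17370203] 3547
stripe dir 158.71921095302648 bolt deg (mod 360) 50.280789046973524 436 [ 0.63882255 -0.063616  ]
```

View pics/w8.png

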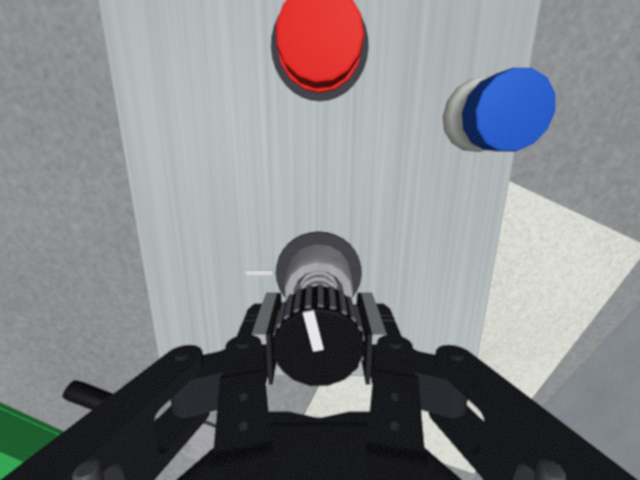

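The stripe holds the same place between the fingers, so there's no slip, and the head sank 2.2 mm over 100°. I'll continue for another 180°.

Emit:
jog_arm(hand=[3,3,3,3,3,3,3,3,3,3,3,3,3,3,3,3,3,3,3], travel=[[0,0,0.02],[0,0,0.04],[0,0,0.07],[0,0,0.09],[0,0,0.11],[0,0,0.13],[0,0,0.16],[0,0,0.18],[0,0,0.2],[0,0,0.22],[0,0,0.24],[0,0,0.27],[0,0,0.29],[0,0,0.31],[0,0,0.33],[0,0,0.36],[0,0,0.38],[0,0,0.4],[0,0,0.4]], dr=[[0,0,10],[0,0,20],[0,0,30],[0,0,40],[0,0,50],[0,0,60],[0,0,70],[0,0,80],[0,0,90],[0,0,100],[0,0,110],[0,0,120],[0,0,130],[0,0,140],[0,0,150],[0,0,160],[0,0,170],[0,0,179.5],[0,0,179.5]])

```text
time_s: 13.75
eef_pos: [0.645, -0.0711, 0.1373]
orientation: [0.865, -0.502, 0.0, 0.0]
ft_force: [1.3, -2.1, 0.3]
grip_width: 0.413
```

```bash
python3 look.py 9
```

```text
{'eef_pos': array([ 0.645 , -0.0711,  0.1373]), 'qpos': array([-2.3090e-01,  3.5350e-01,  1.5454e+00, -4.0000e-04,  1.2427e+00,
        2.3913e+00]), 'ft_force': array([ 0.7254, -2.0384,  0.2779]), 'moment': array([-0.5557,  0.0325,  0.0124]), 'time_s': np.float64(13.85), 'grip_width': np.float64(0.4159)}
head z [0.16833759 0.16900114 0.1697102 ] 3522
stripe dir -2.7265890523809833 bolt deg (mod 360) 211.72658905238097 457 [ 0.65152704 -0.07703006]
```

View pics/w9.png

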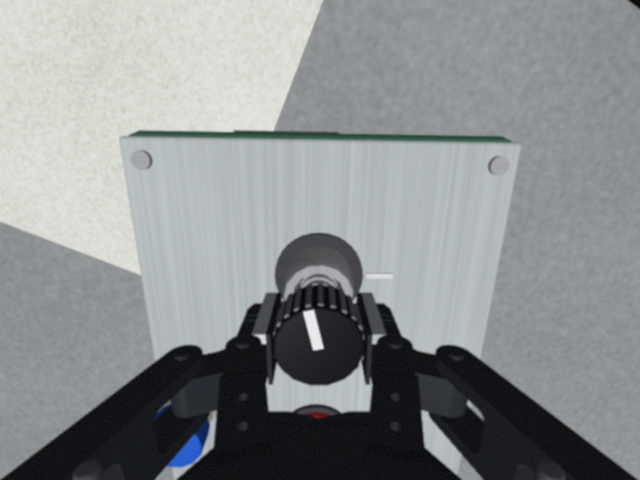

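279.5° done, with no slip. I'll open, swing back 120° and regrip.

Emit:
jog_arm(hand=[5.2,5.2,5.2,5.2,5.2,5.2,5.2,5.2,5.2,5.2,5.2,5.2,5.2,5.2,5.2,5.2], travel=[[0,0,0],[0,0,0],[0,0,0],[0,0,0],[0,0,0],[0,0,0],[0,0,0],[0,0,0],[0,0,0],[0,0,0],[0,0,0],[0,0,0],[0,0,0],[0,0,0],[0,0,0],[0,0,0]], dr=[[0,0,0],[0,0,0],[0,0,0],[0,0,-10],[0,0,-20],[0,0,-30],[0,0,-40],[0,0,-50],[0,0,-60],[0,0,-70],[0,0,-80],[0,0,-90],[0,0,-100],[0,0,-110],[0,0,-120],[0,0,-120]])

```text
time_s: 15.85
eef_pos: [0.6449, -0.0706, 0.1371]
orientation: [0.868, 0.496, -0.0, -0.0]
ft_force: [-0.5, -1.0, 0.4]
grip_width: 0.61
```

```bash
python3 look.py 10
```

```text
{'eef_pos': array([ 0.6449, -0.0707,  0.1372]), 'qpos': array([-2.3060e-01,  3.5360e-01,  1.5455e+00,  1.0000e-04,  1.2427e+00,
        3.0500e-01]), 'ft_force': array([0.1279, 0.5173, 0.7404]), 'moment': array([-0.0299, -0.0004,  0.0168]), 'time_s': np.float64(15.95), 'grip_width': np.float64(0.6132)}
head z [0.16828316 0.16894478 0.16963376] 3591
stripe dir -47.9044127030297 bolt deg (mod 360) 256.9044127030297 391 [ 0.65023703 -0.07754893]
```

View pics/w10.png

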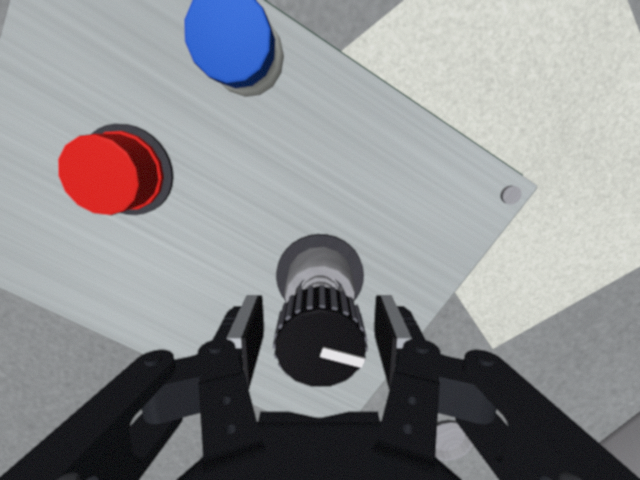

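The bolt stayed at 257°, as expected. I'll regrip and turn the remaining 85°.

Emit:
jog_arm(hand=[3,3,3,3,3,3,3,3,3,3,3,3,3,3,3], travel=[[0,0,0],[0,0,0],[0,0,0],[0,0,0],[0,0,0.02],[0,0,0.04],[0,0,0.07],[0,0,0.09],[0,0,0.11],[0,0,0.13],[0,0,0.16],[0,0,0.18],[0,0,0.19],[0,0,0.19],[0,0,0.19]], dr=[[0,0,0],[0,0,0],[0,0,0],[0,0,0],[0,0,10],[0,0,20],[0,0,30],[0,0,40],[0,0,50],[0,0,60],[0,0,70],[0,0,80],[0,0,85],[0,0,85],[0,0,85]])

```text
time_s: 17.82
eef_pos: [0.6453, -0.071, 0.1355]
orientation: [0.976, -0.22, 0.0, 0.0]
ft_force: [2.8, -2.1, 0.4]
grip_width: 0.415
```

```bash
python3 look.py 11
```

```text
{'eef_pos': array([ 0.6453, -0.071 ,  0.1355]), 'qpos': array([-2.3090e-01,  3.5540e-01,  1.5464e+00, -2.0000e-04,  1.2389e+00,
        1.7840e+00]), 'ft_force': array([ 2.6968, -1.3022,  0.5989]), 'moment': array([-0.2214, -0.4001, -0.0174]), 'time_s': np.float64(17.925), 'grip_width': np.float64(0.4117)}
head z [0.16644724 0.16713409 0.16782571] 3603
stripe dir -136.14941477425086 bolt deg (mod 360) 345.1494147742509 424 [ 0.63952282 -0.07630624]
```

View pics/w11.png

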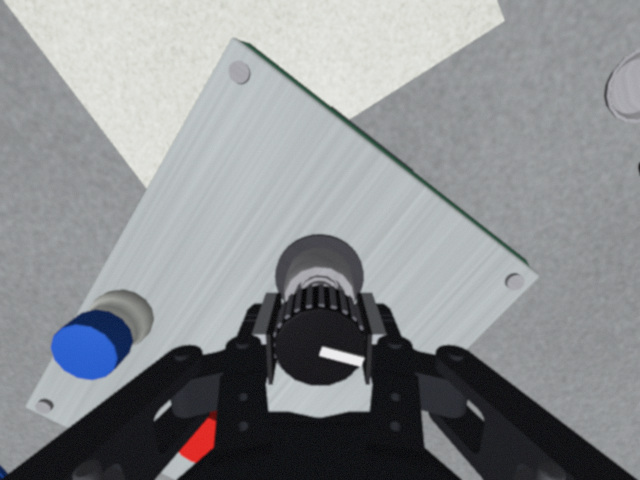

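View pics/s11.png

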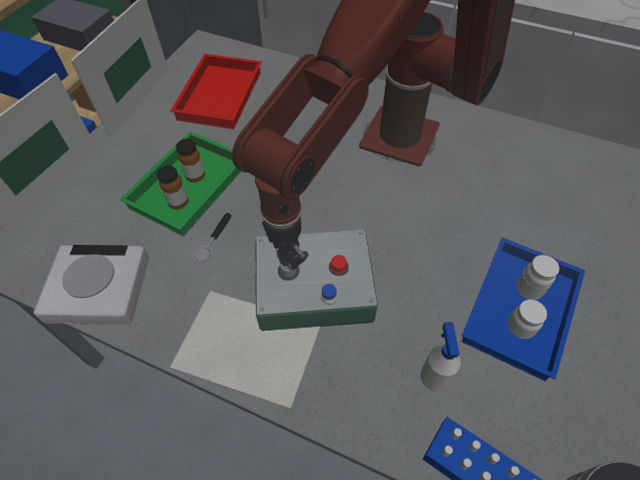

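The head top sank 8.2 mm over the forward turn (underside about 0.145). The bolt stands near 342–345°, forces are small, and the other objects are unmoved. I'm handing the job in.

```bash
python3 -c "
from bench import workorder;print(workorder.finish_job())"
```

```text
the job is handed in; nothing more can be done
None
```

The mill is closed up and the job is handed in, at about 18 s of the 72 s limit. The hand-in reported no verdict.

- **Cap:** I pressed the red cap down to its stop first. The fingers met a 10 N reaction at z ≈ 0.123. Looking again, its top was about 10 mm lower and no yellow spout showed.
- **Bolt, backward:** I turned it back 57°, to about -0.4 rad, and opened the fingers. The head dropped about 7 mm (top from 0.182 to 0.175).
- **Bolt, forward:** I turned it about 364° in two grips with no slip seen. The head sank another 8.2 mm, which matches the 8 mm pitch. Its underside ended at about 0.145 and the stripe at 342–345°. The fingers still hold the head at about 35 mm opening with 25 N grip, and the wrist force is about 3 N.
- **Other objects:** The last scene picture shows the bottles, jars, pot, spray bottle and scoop where they were.

**Checks that disagreed:**
- While the head was gripped, my automatic stripe reading varied by several degrees and once read 27° low. I relied on the stripe staying still between the fingers and on how far the head sank.
- The depth camera read the cap top about 2 mm lower than the stated heights both before and after, so I trusted the 10 mm drop rather than the absolute height.

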